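# Load the cap washer and fit its cover

### The arm

A 6-joint arm with a two-finger parallel gripper is mounted at the origin on the work surface. World frame = base frame: x ahead of the robot, y to its left, z up, the work surface at z = 0. Lengths are in m, angles in rad, forces in N, time in s.
With the tool pointing down it reaches from about 0.4 to 0.825 m from the base axis. Payload 7 kg.
Tool frame: the origin (TCP) lies midway between the tips of the shut fingers; the grasp point (between the pads) lies 19 mm behind it; y points along the fingers, z is the direction in which the jaws open and shut, and the axes are right-handed (so a half turn about y gives the same grasp; the last joint's range is limited). The gripper opens to 88 mm and grips with 3 to 60 N. Pads are 19 mm wide; open, the fingers measure 130 mm over their backs; the gripper's body (78 mm by 193 mm) begins 47 mm behind the grasp point.
Start: joints at [-0.961, 0.359, 0.012, 0, -1.224, -0.288], TCP at [0.213, -0.64, 0.227] pointing down, gripper open.
Joint ranges: [-3.07, 3.07], [-1.43, 2.12], [-1.02, 1.25], [-3.03, 1.67], [-3.05, -0], [-3.03, 3.03]. Speed limits (rad/s): [2.39, 2.39, 3.01, 3.14, 3.14, 3.14].

### API

Orientations are given as a unit quaternion [x, y, z, w].
In Python, from plant import bot gives the robot as it stands.
- The arm moves only by the shell command python3 -m pendant 'ROWS' [OPENING]. ROWS is JSON, a list of rows, each a list of 4 numbers: the shift along the tool's x, y, z in m, then the turn about the tool's y in degrees. A call has 1 to 12 rows; each row shifts and turns the commanded pose from where the row before left it, along the tool's axes as they then stand; what a row does not reach is not made up. A row lasts 1/12 s, in which the tool goes at most 41.7 mm and 7.16 degrees, less where a joint would pass 70% of its speed; a pose out of reach is approached as far as the arm can. A call with a gripper value outside its range is refused whole. OPENING is the opening, from -1 (shut) to 1 (fully open), set as the call begins (- or left out, the last holds). The fingers move at their own pace and stop on an object; the grip force is fixed at half the most. Time passes only in rows, so rows that do not move let the fingers close. It gives the time, the measured TCP pose, the force and the opening at its end, in the units of the state.
- bot.get_state(): the state, without advancing time (a new reading comes with each control period).
- bot.grab_frame(name): name is "scene" or "top" or "wrist"; returns a dict with "pixels" (420x560x3 uint8, red, green, blue), "z_map" (420x560 float32, m along the optical axis (not along the pixel's ray), 0 where there is no reading), "mtx" (3x3 intrinsics, pixels), "R" (3x3) and "t" (3): a world point X has camera coordinates R X + t. Camera axes: x right, y down, z forward; pixel columns grow to the right and rows downward; lengths in m; the calibration is good to about 2 mm. A picture is of the moment at which its call begins.
- bot.sign_off(): hands the job in, once; it reports no verdict.
Trained networks look in a picture, given as the dict that the camera call returned (one of the last four; its "shot" number tells which), for a name from the list of things; names that differ only in an ending like _2 or _b are one class to them, and where a whole thing is asked for, a point or a joint stands for the part that bears it (a point fixed in the world has none). Each returns a list of dicts, best first, with "confidence" (0 to 1); they miss things now and then, are a little off and sometimes report something else, mostly with a low value. They report only what shows in the picture. A call takes as long as a camera call. They do not tell look-alikes from the thing itself.
- bot.recognise(picture, label): "at" ([column, row] in pixels, amid what is visible of it).
- bot.cut_out(picture, label): "region" (420x560 bool, what is visible of it) and "at" ([column, row] in pixels, amid what is visible of it).
- bot.place_of(picture, label): "at" ([column, row] in pixels: a listed point, or the origin of a listed thing).
The state is a dict: "time_s": time; "qpos": joint angles; "qd": joint speeds; "joint_efforts": joint torques, N m; "tool_pos": TCP position; "tool_rot": TCP orientation; "force": force on the tool from outside, world axes, zero at the start; "torque": the same for the moment, N m; "width": finger opening in m.
Only numpy, scipy, OpenCV 4.12 (cv2) and the standard library are available. Lean on these libraries where they do the work, as an engineer would, in place of code of your own. Each camera call takes 0.05 s, during which the arm holds its last target. There are 200 camera calls.

### The job

Carry the tray of blue bottle caps to the cap washer and tip all six caps into the hopper, then stand the empty tray back upright on its green mat. Then lower the aluminium cover gently over the hopper so that both dowel pins come through its holes and it lies flat on the deck, and let go; leave the two small jars where they stand.

Things in the scene. Friction and masses are not known exactly. Their poses are not given: they have to be found in the camera images.
- hopper_mouth (a point): Cap washer: white bench machine, 230 x 230 mm, fixed, with a rectangular feed hopper open at the top. This point is the centre of the mouth, level with the flat deck 140 mm above the bench; z up. The mouth is 160 mm (x) by 150 mm (y), with upright steel walls, 105 to 125 mm deep. The two dowel pins stand on the deck at y = +88 and -88 mm from here (x = 0).
- pin_a (a point): Foot (at deck height) of the dowel pin at the hopper's +y side: steel, 10 mm diameter, 22 mm tall, the top 8 mm tapered to 4 mm diameter.
- pin_b (a point): Foot of the like dowel pin at the hopper's -y side, 176 mm from the other.
- tray_handle (a point): White pouring tray, 200 (x) x 130 (y) mm, walls 45 mm high, 4 mm thick on both sides and at the +x end; the -x end is open. An orange bar spans its middle along y: 14 mm thick (x), 24 mm tall, 126 mm long, free below. This point is the bar's centre, 98 mm above the tray's underside. About 0.3 kg empty. Six caps stand inside in one layer.
- tray_lip (a point): Middle of the tray's pouring edge: 100 mm towards -x of the bar and 86 mm below its centre. The floor's last 38 mm rise by 8 mm towards it. The caps stay put while the tray is nearly level and slide out over this edge at 40 to 50 degrees of tilt (this end down); 55 degrees empties the tray.
- cover_handle (a point): Aluminium cover plate of the washer, 184 (x) x 200 (y) mm, 8 mm thick, with two 13 mm through holes at y = +88 and -88 mm (x = 0) and a black bar handle over its middle along y: 14 mm thick (x), 80 mm long, 24 mm tall. This point is the bar's centre, 50 mm above the plate's underside. About 0.45 kg. Fits either way round.
- mat: Green mat, 250 x 190 mm, 3 mm thick, fixed on the bench; the tray stands on it at the start. Origin at the centre of its underside.
- cap0_center (a point): Blue ribbed screw cap, 46 mm diameter, 24 mm tall, about 25 g; this point is its centre.
- cap1_center (a point): Blue ribbed screw cap, 46 mm diameter, 24 mm tall, about 25 g; this point is its centre.
- cap2_center (a point): Blue ribbed screw cap, 46 mm diameter, 24 mm tall, about 25 g; this point is its centre.
- cap3_center (a point): Blue ribbed screw cap, 46 mm diameter, 24 mm tall, about 25 g; this point is its centre.
- cap4_center (a point): Blue ribbed screw cap, 46 mm diameter, 24 mm tall, about 25 g; this point is its centre.
- cap5_center (a point): Blue ribbed screw cap, 46 mm diameter, 24 mm tall, about 25 g; this point is its centre.
- jar_l_center (a point): Bystander: amber jar with black cap, 52 mm across, 85 mm tall, loose; this point is half-way up. Leave it alone.
- jar_r_center (a point): Bystander: white jar with blue cap, 56 mm across, 80 mm tall, loose; this point is half-way up. Leave it alone.
Things that resemble listed ones, but are neither listed nor needed, are in the scene too. What is shaped like the part that bears cap1_center but turquoise is not meant.

How it is judged:
By the outcome, as a careful person would: the job done as asked, in the order asked, and still so for the second after the job is handed in, with the robot touching nothing.
It also fails if it takes over 69 s, if anything falls off the work surface, if the arm or the gripper's body presses on something with over 40 N, if the wrist force passes 120 N, or if a joint passes its speed limit or range.

## Working session

There is one attempt and no reset: what is moved stays moved. The work goes in short steps, Python scripts to look and compute and a shell command to move; the robot and the scene stay as the last step left them, time stands still between calls to the robot, and variables do not carry over. Pictures are saved under pics/ and viewed, about 8 in all and at most 12, crops included, and the job is handed in when it is done.

```bash
ls; mkdir -p pics
cat > h.py <<'E'
import numpy as np, cv2
from plant import bot
from scipy.spatial.transform import Rotation as Ro
def save(f,n,crop=None,s=1):
    im=f["pixels"][...,::-1]
    if crop: c0,r0,c1,r1=crop; im=im[r0:r1,c0:c1]
    cv2.imwrite("pics/"+n,cv2.resize(im,None,fx=s,fy=s,interpolation=cv2.INTER_CUBIC))
def world(f,at,z=None,d=None):
    K,R,t=map(np.array,(f["mtx"],f["R"],f["t"]))
    ray=np.linalg.inv(K)@[at[0],at[1],1]
    c=-R.T@t; v=R.T@ray
    if z is not None: return c+v*(z-c[2])/v[2]
    if d is None: d=f["z_map"][int(round(at[1])),int(round(at[0]))]
    return c+v*d
def cloud(f):
    K,R,t=map(np.array,(f["mtx"],f["R"],f["t"]))
    u,v=np.meshgrid(np.arange(560),np.arange(420))
    d=f["z_map"]; p=np.stack([u,v,np.ones_like(u)],-1)@np.linalg.inv(K).T*d[...,None]
    return (p-t)@R
def st():
    s=bot.get_state(); M=Ro.from_quat(s["tool_rot"]).as_matrix()
    return s,np.array(s["tool_pos"]),M
E
cat > a.py <<'E'
from h import *
np.set_printoptions(precision=3,suppress=True)
s,p,M=st(); print(s["time_s"],p,M,s["width"],s["qpos"])
ims=[]
for c in ("scene","top"):
    f=bot.grab_frame(c); ims.append(f["pixels"]); print(c, -f["R"].T@f["t"])
    save(f,c+"0.png",s=1.4)
    for n in "hopper_mouth pin_a tray_handle tray_lip cover_handle mat cap0_center jar_l_center jar_r_center".split():
        for r in bot.place_of(f,n)[:6]:
            print(n,np.round(r["at"]),round(r["confidence"],2),world(f,r["at"]))
E
python3 a.py
```

```text
pics
0.0 [ 0.213 -0.64   0.226] [[ 0.949 -0.001 -0.316]
 [ 0.316  0.002  0.949]
 [-0.    -1.     0.002]] 0.08760145354691508 [-0.961  0.359  0.011 -0.    -1.224 -0.288]
scene [ 1.324 -0.831  0.962]
hopper_mouth [274. 205.] 0.77 [0.517 0.041 0.086]
hopper_mouth [361. 213.] 0.35 [0.746 0.22  0.072]
pin_a [255. 220.] 0.94 [ 0.584 -0.112  0.149]
pin_a [287. 191.] 0.69 [0.558 0.06  0.153]
pin_a [261. 294.] 0.18 [ 0.752 -0.26   0.073]
tray_handle [172. 250.] 0.92 [ 0.473 -0.336  0.104]
tray_lip [148. 262.] 0.65 [ 0.369 -0.366  0.009]
cover_handle [326. 173.] 0.58 [0.491 0.365 0.054]
cap0_center [185. 288.] 0.45 [ 0.569 -0.374  0.047]
jar_l_center [363. 215.] 0.66 [0.788 0.161 0.121]
jar_r_center [264. 295.] 0.65 [ 0.757 -0.254  0.068]
top [ 0.473 -0.011  1.173]
hopper_mouth [288. 214.] 0.93 [ 0.578 -0.023  0.023]
pin_a [253. 219.] 0.62 [ 0.473 -0.011  1.173]
pin_a [324. 205.] 0.59 [ 0.586 -0.107  0.153]
pin_a [140. 250.] 0.3 [0.484 0.359 0.064]
tray_handle [418. 256.] 0.8 [ 0.464 -0.339  0.112]
tray_lip [424. 287.] 0.75 [ 0.381 -0.383  0.011]
cover_handle [138. 245.] 0.55 [0.497 0.385 0.009]
cover_handle [406. 269.] 0.18 [ 0.429 -0.332  0.028]
cap0_center [414. 223.] 0.6 [ 0.55  -0.355  0.032]
jar_l_center [189. 154.] 0.7 [0.727 0.233 0.084]
jar_r_center [372. 154.] 0.6 [ 0.727 -0.24   0.082]
jar_r_center [290. 212.] 0.35 [ 0.583 -0.026  0.027]
```

View pics/scene0.png

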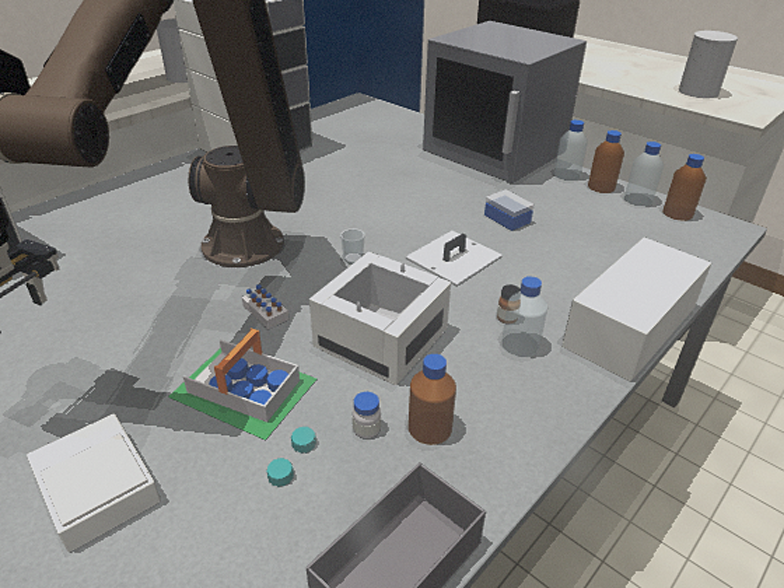

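View pics/top0.png

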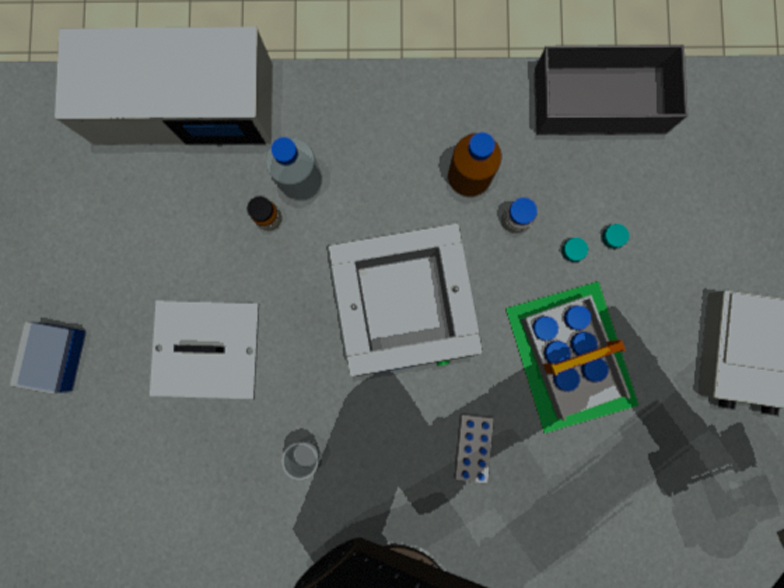

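The scene view (1.4x) shows the orange-bar tray with blue caps at (240,365) on the green mat, the washer at (380,310) and the cover at (455,250). The turquoise caps at (303,438) and (280,472) are loose look-alikes, and the amber and white jars stand beside the washer. The top view confirms this: tray (586,358), washer (403,300), cover (205,350). The six caps meant are the only blue ones in the tray, and the bottle lids don't count.

The tool can only yaw, so the tray has to be tilted in the grip by pressing it on the hopper rim. Next I measure the poses.

```bash
cat > m.py <<'E'
from h import *
np.set_printoptions(precision=4,suppress=True)
def rect(P,lab):
    (c,sz,a)=cv2.minAreaRect((P[:,:2]*1000).astype(np.float32))
    print(lab,len(P),"c",np.array(c)/1000,"size",sz,"ang",a,"zmed",np.median(P[:,2]),"mean",P.mean(0))
for cam in ("top","scene"):
    f=bot.grab_frame(cam); W=cloud(f); d=f["z_map"]>0; px=f["pixels"].astype(int)
    x,y,z=W[...,0],W[...,1],W[...,2]
    deck=d&(abs(x-.577)<.16)&(abs(y+.02)<.16)&(abs(z-.14)<.006); rect(W[deck],"deck")
    bar=d&(abs(x-.465)<.08)&(abs(y+.34)<.1)&(z>.085)&(z<.13)&(px[...,0]>px[...,2]+50); rect(W[bar],"bar")
    mat=d&(abs(x-.47)<.18)&(abs(y+.34)<.18)&(z<.015)&(px[...,1]>px[...,0]+40)&(px[...,1]>px[...,2]+40); rect(W[mat],"mat")
    cov=d&(abs(x-.49)<.14)&(abs(y-.37)<.14)&(z>.004)&(z<.016)&(px.min(-1)>110); rect(W[cov],"cover")
    hd=d&(abs(x-.49)<.05)&(abs(y-.37)<.08)&(z>.03)&(z<.08); rect(W[hd],"handle")
    for n,zz in (("pin_a",.14),("tray_handle",.101),("tray_lip",.015),("hopper_mouth",.14),("cover_handle",.05)):
        for r in bot.place_of(f,n)[:3]: print(n,np.round(r["at"],1),round(r["confidence"],2),world(f,r["at"],z=zz))
    for r in bot.place_of(f,"cap0_center")[:8]: print("cap",np.round(r["at"]),round(r["confidence"],2),world(f,r["at"],z=.02))
    if cam=="top": save(f,"crop1.png",(90,140,480,320),2)
E
python3 m.py
```

```text
deck 4945 c [ 0.569  -0.0229] size (230.0396728515625, 230.04273986816406) ang 9.612194061279297 zmed 0.13917154460338205 mean [ 0.5672 -0.0231  0.1392]
bar 350 c [ 0.4676 -0.3432] size (19.291894912719727, 130.37742614746094) ang 18.525548934936523 zmed 0.11167236365061761 mean [ 0.4675 -0.3426  0.1103]
mat 2144 c [ 0.4686 -0.3458] size (250.1302947998047, 189.9363250732422) ang 15.770086288452148 zmed 0.001955678350799855 mean [ 0.4668 -0.332   0.002 ]
cover 4410 c [0.5097 0.3637] size (201.0243682861328, 234.1697998046875) ang 88.38836669921875 zmed 0.007505225116403967 mean [0.4844 0.3637 0.0077]
handle 183 c [0.4843 0.3635] size (81.32878112792969, 13.001988410949707) ang 89.79766845703125 zmed 0.060916162641848716 mean [0.4849 0.3583 0.0597]
pin_a [253.6 218.9] 0.68 [0.5556 0.0619 0.14  ]
pin_a [324.2 206. ] 0.57 [ 0.5858 -0.1083  0.14  ]
pin_a [414.9 242.8] 0.4 [ 0.4962 -0.3234  0.14  ]
tray_handle [418.6 256.1] 0.79 [ 0.4643 -0.3432  0.101 ]
tray_lip [422.7 288.7] 0.74 [ 0.3776 -0.3777  0.015 ]
tray_lip [372.5 155.6] 0.51 [ 0.7371 -0.2538  0.015 ]
hopper_mouth [292.4 213.8] 0
[... 696 characters left out ...]
74609375) ang 89.3124008178711 zmed 0.008193987019960151 mean [0.4943 0.3557 0.0082]
handle 126 c [0.4864 0.362 ] size (86.58926391601562, 20.62500762939453) ang 85.30586242675781 zmed 0.05453091664511323 mean [0.4894 0.3589 0.0523]
pin_a [256.1 221.6] 0.76 [ 0.586  -0.1093  0.14  ]
pin_a [285.  195.2] 0.58 [0.5572 0.052  0.14  ]
tray_handle [169.7 250.8] 0.65 [ 0.4659 -0.3414  0.101 ]
tray_lip [147.7 260.7] 0.57 [ 0.368 -0.366  0.015]
hopper_mouth [273.7 204.6] 0.8 [ 0.5657 -0.0106  0.14  ]
cover_handle [325.9 173. ] 0.72 [0.4882 0.3686 0.05  ]
cover_handle [271.7 205.6] 0.58 [0.4816 0.0702 0.05  ]
cap [187. 289.] 0.62 [ 0.5525 -0.3586  0.02  ]
cap [148. 259.] 0.23 [ 0.3693 -0.3641  0.02  ]
```

View pics/crop1.png

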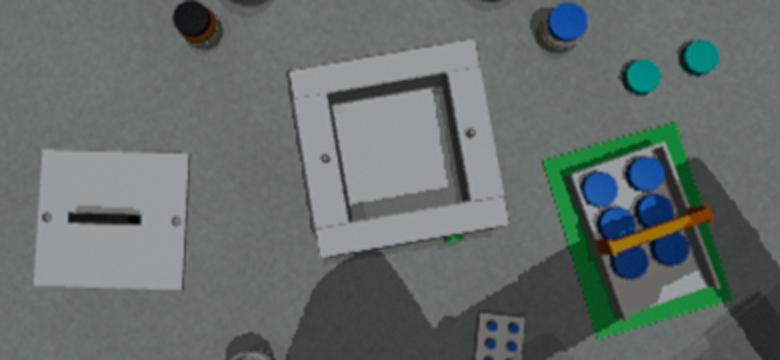

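The crop confirms the targets: six blue caps in the tray at crop (645,215) with the orange bar, washer pins at (325,158) and (470,132), and cover holes at (47,217) and (176,221). The turquoise pair at (641,75) and (700,56) is excluded by colour. Estimated yaws are tray ≈17°, washer ≈9.7°, cover ≈-2°. I'll move above the tray and turn the jaws along its x axis.

```bash
python3 -m pendant '[[0.0336,0,0.0201,0],[0.0336,0,0.0201,0],[0.0336,0,0.0201,0],[0.0336,0,0.0201,0],[0.0336,0,0.0201,0],[0.0336,0,0.0201,0],[0.0336,0,0.0201,0],[0.0336,0,0.0201,0],[0.0336,0,0.0201,0],[0.0336,0,0.0201,0]]' 1; python3 -m pendant '[[0,0,0,-7.1],[0,0,0,-7.1],[0,0,0,-7.1],[0,0,0,-7.1],[0,0,0,-7.1],[0,0,0,-7.1],[0,0,0,-7.1],[0,0,0,-7.1],[0,0,0,-7.1],[0,0,0,-7.1],[0,0,0,-7.1],[0,0,0,-7.1]]'
cat > w.py <<'E'
from h import *
import sys
np.set_printoptions(precision=4,suppress=True)
s,p,M=st(); yaw=np.degrees(np.arctan2(M[1,0],M[0,0])); print("t",s["time_s"],p,"yawx",yaw,"w",s["width"],"F",s["force"])
def rel(P): print("  tool shift",M.T@(np.array(P)-p))
E
cat > b.py <<'E'
from w import *
f=bot.grab_frame("wrist"); save(f,"w1.png"); W=cloud(f); d=f["z_map"]>0; px=f["pixels"].astype(int)
bar=d&(W[...,2]>.098)&(W[...,2]<.12)&(px[...,0]>px[...,2]+50)
P=W[bar]; (c,sz,a)=cv2.minAreaRect((P[:,:2]*1000).astype(np.float32)); print(len(P),c,sz,a,np.median(P[:,2]))
for r in bot.place_of(f,"tray_handle")[:2]: print(r["at"],r["confidence"],world(f,r["at"],z=.101))
E
python3 b.py
```

```text
time_s: 2.53
tool_pos: [0.4697, -0.3417, 0.227]
tool_rot: [0.698, 0.114, -0.113, -0.698]
force: [1.0, -0.5, -0.3]
width: 0.0875
time_s: 3.53
tool_pos: [0.4686, -0.3434, 0.2267]
tool_rot: [0.435, 0.557, -0.557, -0.435]
force: [-0.1, -0.6, 0.0]
width: 0.0875
t 3.5333 [ 0.4686 -0.3434  0.2267] yawx 103.98874922193987 w 0.08748754033504401 F [-0.1364 -0.5645  0.0265]
2527 (470.4796447753906, -351.0572204589844) (19.19715118408203, 117.98407745361328) 17.65669059753418 0.1124216458941564
[284.3, 208.8] 0.59 [ 0.4654 -0.3444  0.101 ]
```

```bash
python3 -m pendant '[[0,0.035,0,-3.4],[0,0.035,0,0],[0,0.035,0,0],[0,0.034,0,0],[0,0,0,0],[0,0,0,0]]'; python3 -m pendant '[[0,0,0,0],[0,0,0,0],[0,0,0,0],[0,0,0,0],[0,0,0,0],[0,0,0,0]]' -1;  python3 -m pendant '[[0,0,0,0],[0,-0.01,0,0],[0,-0.02,0,0],[0,0,0,0],[0,0,0,0]]'; python3 w.py
```

```text
time_s: 4.13
tool_pos: [0.4677, -0.3432, 0.0867]
tool_rot: [-0.42, -0.567, 0.569, 0.422]
force: [0.3, -0.4, 1.5]
width: 0.0877
time_s: 4.63
tool_pos: [0.4689, -0.3435, 0.0883]
tool_rot: [0.421, 0.569, -0.568, -0.42]
force: [0.6, 0.9, 0.8]
width: 0.053
time_s: 5.05
tool_pos: [0.4696, -0.3438, 0.1193]
tool_rot: [0.421, 0.569, -0.568, -0.419]
force: [-0.3, -0.0, -0.5]
width: 0.0198
t 5.05 [ 0.4696 -0.3438  0.1193] yawx 107.04582090808447 w 0.019751780408136257 F [-0.3402 -0.0158 -0.507 ]
```

The fingers are slow, so I lifted too early. Reopening and going back down.

```bash
python3 -m pendant '[[0,0,0,0],[0,0,0,0],[0,0,0,0],[0,0.032,0,0],[0,0,0,0]]' 0.3; python3 w.py; python3 -m pendant '[[0,0,0,0],[0,0,0,0],[0,0,0,0],[0,0,0,0],[0,0,0,0],[0,0,0,0],[0,0,0,0],[0,0,0,0],[0,0,0,0],[0,0,0,0]]' -1; python3 -m pendant '[[0,0,0,0],[0,0,0,0],[0,-0.01,0,0],[0,-0.02,0,0],[0,0,0,0],[0,0,0,0]]'
```

```text
time_s: 5.47
tool_pos: [0.466, -0.342, 0.0813]
tool_rot: [-0.418, -0.568, 0.569, 0.423]
force: [-1.8, 0.7, -1.5]
width: 0.0475
t 5.4667 [ 0.466  -0.342   0.0813] yawx 106.96864019667618 w 0.047542586133137166 F [-1.7982  0.6622 -1.4812]
time_s: 6.3
tool_pos: [0.4685, -0.3435, 0.086]
tool_rot: [-0.42, -0.568, 0.569, 0.42]
force: [-2.5, 1.2, 6.3]
width: 0.0139
time_s: 6.8
tool_pos: [0.4693, -0.3434, 0.1163]
tool_rot: [0.421, 0.569, -0.568, -0.42]
force: [-0.3, -0.8, -5.6]
width: 0.0138
```

```bash
python3 -m pendant '[[0,-0.015,0,0],[0,-0.025,0,0],[0,-0.03,0,0],[0,-0.03,0,0],[0,-0.025,0,0],[0,-0.015,0,0]]'; python3 -m pendant '[[0.012,0,-0.01,0],[0.02,0,-0.016,0],[0.0263,0,-0.021,0],[0.0263,0,-0.021,0],[0.0263,0,-0.021,0],[0.0263,0,-0.021,0],[0.0263,0,-0.021,0],[0.0263,0,-0.021,0],[0.0263,0,-0.021,0],[0.0263,0,-0.021,0],[0.02,0,-0.016,0],[0.0116,0,-0.0097,0]]';python3 -m pendant '[[0,0,0,1.8],[0,0,0,1.8],[0,0,0,1.8],[0,0,0,1.9],[0,0,0,0],[0,0,0,0]]'
cat > v.py <<'E'
from w import *
C=np.array([.570,-.0225]); ex=np.array([.9857,.1685]); ey=np.array([-.1685,.9857])
b=p[:2]-C; print("bar in washer x,y,z(bar)",b@ex,b@ey,p[2]+.015-.14)
n=sys.argv[1]
f=bot.grab_frame("scene"); K=f["mtx"]; q=f["R"]@np.array([.57,-.02,.17])+f["t"]; u=(K@q)[:2]/q[2]; u=u.astype(int)
g=bot.grab_frame("top"); q=g["R"]@np.array([.57,-.02,.17])+g["t"]; e=((K@q)[:2]/q[2]).astype(int)
a=f["pixels"][u[1]-90:u[1]+70,u[0]-90:u[0]+90]; b=g["pixels"][e[1]-80:e[1]+80,e[0]-90:e[0]+90]
cv2.imwrite("pics/"+n,cv2.resize(np.hstack([a,b])[...,::-1],None,fx=2.2,fy=2.2,interpolation=cv2.INTER_CUBIC))
E
python3 v.py v1.png
```

```text
time_s: 7.3
tool_pos: [0.4691, -0.3435, 0.2576]
tool_rot: [0.421, 0.569, -0.568, -0.42]
force: [0.4, -0.5, -4.6]
width: 0.0138
time_s: 8.3
tool_pos: [0.5986, -0.0141, 0.2538]
tool_rot: [-0.419, -0.569, 0.569, 0.421]
force: [-0.6, 0.2, -4.7]
width: 0.0137
time_s: 8.8
tool_pos: [0.5979, -0.0172, 0.2546]
tool_rot: [-0.455, -0.54, 0.541, 0.456]
force: [0.7, -0.7, -4.1]
width: 0.014
t 8.8 [ 0.5979 -0.0172  0.2546] yawx 99.7777154152687 w 0.014002284819969214 F [ 0.7072 -0.7334 -4.1022]
bar in washer x,y,z(bar) 0.028450960268112984 0.0005633400001930139 0.12957137589655643
```

View pics/v1.png

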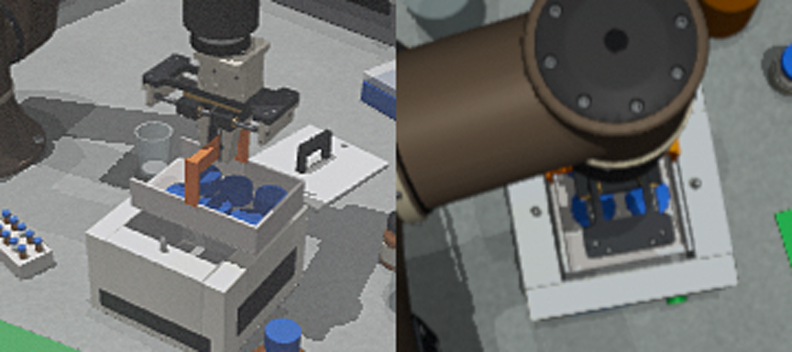

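The tray is level above the hopper with all caps in it: bar at about (200,170), rim pin at (163,240). I'll lower it to the +x rim, then swing the bar along the tilt arc.

```bash
python3 -m pendant '[[0,0.01,0,0],[0,0.012,0,0],[0,0.007,0,0],[0,0.003,0,0],[0,0,0,0]]'; python3 -m pendant '[[0,0.004,0.005,0],[0,0.003,0.005,0],[0,0.003,0.005,0],[0,0,0,0]]'; python3 v.py v2.png;  python3 -m pendant '[[0,0.0045,0.005,0],[0,0.0045,0.005,0],[0,0.0045,0.004,0],[0,0,0,0]]';python3 v.py v3.png
```

```text
time_s: 9.32
tool_pos: [0.5981, -0.0172, 0.2233]
tool_rot: [-0.456, -0.541, 0.541, 0.456]
force: [-0.2, 0.3, -3.8]
width: 0.014
time_s: 9.65
tool_pos: [0.5861, -0.0193, 0.2159]
tool_rot: [0.457, 0.543, -0.539, -0.454]
force: [2.8, 0.9, 5.9]
width: 0.0151
t 9.65 [ 0.5861 -0.0193  0.2159] yawx 99.78757200706191 w 0.01507597593231801 F [2.8328 0.9346 5.9321]
bar in washer x,y,z(bar) 0.01640196303622626 0.0004403246392495632 0.09093059866807807
time_s: 10.08
tool_pos: [0.571, -0.0219, 0.2016]
tool_rot: [0.457, 0.542, -0.54, -0.454]
force: [0.6, 1.1, 8.1]
width: 0.0184
t 10.0833 [ 0.571  -0.0219  0.2016] yawx 99.77376345619645 w 0.018401824290615744 F [0.6301 1.0851 8.0604]
bar in washer x,y,z(bar) 0.001068735224717723 0.00041578384110649074 0.07663458570204784
```

View pics/v3.png

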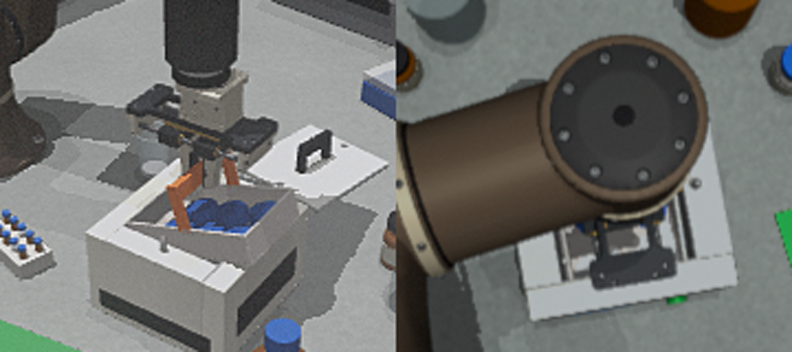

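Tilting works with only about 12 N: the tray at (215,215) leans lip-down into the mouth with the caps still in. Continuing.

```bash
python3 -m pendant '[[0,0.005,0.0045,0],[0,0.0055,0.004,0],[0,0.006,0.004,0],[0,0,0,0]]'; python3 w.py;  python3 -m pendant '[[0,0.006,0.004,0],[0,0.006,0.004,0],[0,0.006,0.003,0],[0,0,0,0]]';python3 v.py v4.png
```

```text
time_s: 10.52
tool_pos: [0.5578, -0.0241, 0.1844]
tool_rot: [0.456, 0.541, -0.54, -0.455]
force: [-1.3, -0.7, 6.6]
width: 0.021
t 10.5167 [ 0.5578 -0.0241  0.1844] yawx 99.75972709346779 w 0.02096358651922293 F [-1.3331 -0.6531  6.6089]
time_s: 10.85
tool_pos: [0.5465, -0.0261, 0.1657]
tool_rot: [0.456, 0.541, -0.541, -0.456]
force: [-2.8, -0.8, 4.5]
width: 0.0229
t 10.85 [ 0.5465 -0.0261  0.1657] yawx 99.74690545601355 w 0.02290859506944465 F [-2.7983 -0.7602  4.5176]
bar in washer x,y,z(bar) -0.023743745735753035 0.000425759503310366 0.04073027254757011
```

View pics/v4.png

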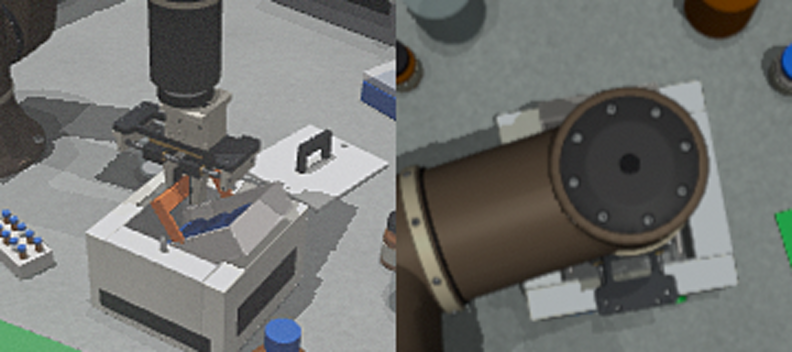

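The bar is at about 38-40° at (170,210). I'll lift a little, check that the tilt holds, then press the lip on the -x hopper wall to steepen it.

```bash
python3 -m pendant '[[0,-0.007,0,0],[0,-0.012,0,0],[0,-0.01,0,0],[0,-0.006,0,0],[0,0,0,0]]'; python3 -m pendant '[[0,0,0.01,0],[0,0,0.01,0],[0,0,0.01,0],[0,0,0.005,0],[0,0,0.004,0],[0,0,0.004,0],[0,0,0,0]]'; python3 v.py v5.png
```

```text
time_s: 11.37
tool_pos: [0.5484, -0.0255, 0.2022]
tool_rot: [0.457, 0.542, -0.54, -0.455]
force: [4.4, 0.2, -4.2]
width: 0.0227
time_s: 11.95
tool_pos: [0.5056, -0.0328, 0.2014]
tool_rot: [0.456, 0.542, -0.54, -0.455]
force: [7.2, 1.4, -2.1]
width: 0.0251
t 11.95 [ 0.5056 -0.0328  0.2014] yawx 99.76259378372701 w 0.025070690697150847 F [ 7.2187  1.4431 -2.0514]
bar in washer x,y,z(bar) -0.06525930839172032 0.0006763937706546572 0.0763699821767102
```

View pics/v5.png

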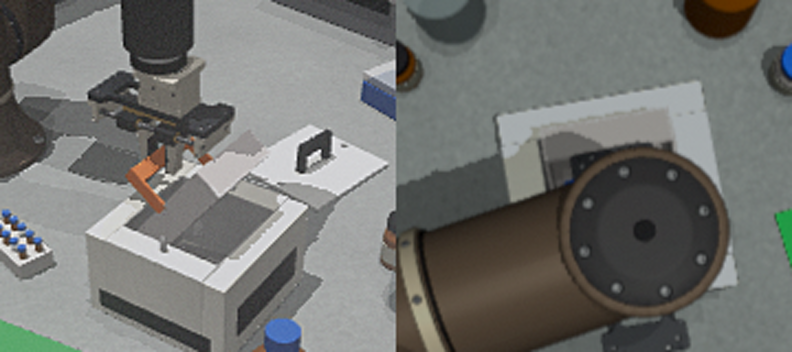

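```bash
cat > t.py <<'E'
from w import *
C=np.array([.570,-.0225]); ex=np.array([.9857,.1685]); ey=np.array([-.1685,.9857])
b=p[:2]-C; print("bar washer",b@ex,b@ey,p[2]+.015-.14)
f=bot.grab_frame("scene"); W=cloud(f); px=f["pixels"].astype(int)
U=(W[...,:2]-C)@ex-b@ex; V=(W[...,:2]-C)@ey; Z=W[...,2]-p[2]-.015
# underside: vertical distance region to +x of bar, whitish
m=(f["z_map"]>0)&(U>.04)&(U<.17)&(abs(V)<.055)&(Z<.03)&(W[...,2]>.15)&(px.max(-1)-px.min(-1)<35)
A=np.c_[U[m],Z[m]]
best=(0,)
for th in np.arange(25,75,.5):
    t=np.radians(th); n=np.array([np.sin(t),-np.cos(t)]); e=A@n
    for o in np.arange(.08,.11,.002):
        k=(abs(e-o)<.003).sum()
        if k>best[0]: best=(k,th,o)
print("tilt",len(A),best)
for r in bot.place_of(f,"cap0_center")[:6]: print(np.round(r["at"]),round(r["confidence"],2))
E
python3 t.py; python3 -m pendant '[[0,0,0.006,0],[0,0,0.006,0],[0,0,0,0]]'; python3 t.py
```

```text
t 12.05 [ 0.5059 -0.0328  0.2012] yawx 99.76208583160813 w 0.02529652039744459 F [ 7.1705  1.7693 -1.4988]
bar washer -0.06494042263427136 0.0006674114105734569 0.07624199275687282
tilt 95 (np.int64(62), np.float64(56.0), np.float64(0.09800000000000002))
time_s: 12.4
tool_pos: [0.493, -0.035, 0.201]
tool_rot: [0.456, 0.541, -0.54, -0.455]
force: [5.3, 1.5, -2.9]
width: 0.0254
t 12.4 [ 0.493 -0.035  0.201] yawx 99.74703562847868 w 0.025362483919109533 F [ 5.3095  1.5135 -2.854 ]
bar washer -0.07803382986472748 0.0006499901824842842 0.07595255495105119
tilt 133 (np.int64(133), np.float64(59.0), np.float64(0.09800000000000002))
```

The underside plane fit gives 59° with a 98 mm offset, which matches the tray geometry. Backing off so the caps can slide out, with a small shake.

```bash
python3 -m pendant '[[0,0,-0.01,0],[0,0,-0.015,0],[0,0,-0.015,0],[0,0,-0.01,0],[0,0,0,0],[0,0,0,0]]'; python3 -m pendant '[[0,0,-0.015,0],[0,0,0.015,0],[0,-0.015,0,0],[0,-0.01,0,0],[0,0.01,0,0],[0,-0.01,0,0],[0,0,0,0],[0,0,0,0],[0,0,0,0]]'; python3 t.py; python3 v.py v6.png
```

```text
time_s: 13.0
tool_pos: [0.541, -0.027, 0.1992]
tool_rot: [-0.455, -0.539, 0.542, 0.457]
force: [0.1, -1.2, -3.6]
width: 0.0254
time_s: 13.75
tool_pos: [0.5417, -0.0268, 0.2257]
tool_rot: [0.456, 0.541, -0.541, -0.456]
force: [0.1, 0.3, -2.3]
width: 0.0253
t 13.75 [ 0.5417 -0.0268  0.2257] yawx 99.73641240273375 w 0.02530519391247782 F [ 0.0673  0.2518 -2.2953]
bar washer -0.028637581614000814 0.0005771792014064346 0.1006834286973548
tilt 73 (np.int64(73), np.float64(56.5), np.float64(0.09600000000000002))
[174. 276.] 0.72
[288. 194.] 0.46
t 13.85 [ 0.5416 -0.0268  0.2254] yawx 99.73495165025565 w 0.025195471239458957 F [-0.1165 -0.0396 -2.01  ]
bar in washer x,y,z(bar) -0.028708378816308763 0.0005592362049420202 0.10043056149077606
```

View pics/v6.png

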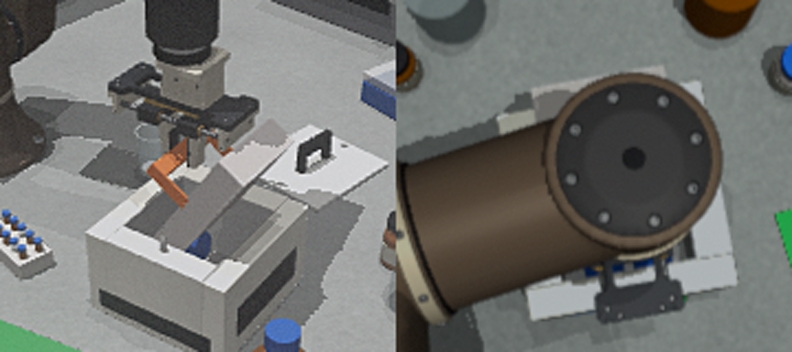

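The tray is tipped over the mouth with caps lying in the hopper at (200,240), and the wrist load dropped from about 4.3 N to 2.2 N. I'll level the tray by drawing its underside near the lip over the +x rim, first checking from the top camera and load.

```bash
python3 -m pendant '[[0,-0.018,-0.01,0],[0,0,-0.02,0],[0,0,-0.018,0],[0,0,-0.01,0],[0,0,0,0]]'; python3 -m pendant '[[0,0.005,-0.008,0],[0,0,-0.01,0],[0,0,-0.01,0],[0,0,-0.01,0],[0,0,0,0]]'; python3 t.py;python3 -m pendant '[[0,0,-0.01,0],[0,0,-0.01,0],[0,0,-0.01,0],[0,0,0,0]]'; python3 t.py
```

```text
time_s: 14.37
tool_pos: [0.6003, -0.0166, 0.2426]
tool_rot: [-0.456, -0.54, 0.541, 0.456]
force: [1.0, -0.3, -2.0]
width: 0.0252
time_s: 14.78
tool_pos: [0.6376, -0.0104, 0.2384]
tool_rot: [0.456, 0.541, -0.541, -0.456]
force: [1.0, -1.2, -2.4]
width: 0.0237
t 14.7833 [ 0.6376 -0.0104  0.2384] yawx 99.74652464198016 w 0.023684523615116023 F [ 0.9553 -1.2492 -2.3847]
bar washer 0.0686547443671881 0.0005257591555159081 0.11340718532473992
tilt 412 (np.int64(74), np.float64(61.0), np.float64(0.08800000000000001))
time_s: 15.22
tool_pos: [0.6671, -0.0051, 0.2375]
tool_rot: [-0.455, -0.54, 0.541, 0.456]
force: [3.8, -0.7, -4.3]
width: 0.0138
t 15.2167 [ 0.6671 -0.0051  0.2375] yawx 99.7388529719436 w 0.013789409712691108 F [ 3.815  -0.6541 -4.2913]
bar washer 0.09865145130353964 0.0007502510316883225 0.11245716232509739
tilt 393 (np.int64(93), np.float64(38.0), np.float64(0.10600000000000002))
[273. 226.] 0.72
```

Width is back to 14 mm, so the tray has snapped level in the grip. Lifting and carrying it back above the mat, then checking the grip and the hopper contents.

```bash
python3 -m pendant '[[0,-0.015,0,0],[0,-0.015,0,0],[0,-0.01,0,0],[0,0,0,0]]'; python3 -m pendant '[[-0.025,0,0.0211,0],[-0.025,0,0.0211,0],[-0.025,0,0.0211,0],[-0.025,0,0.0211,0],[-0.025,0,0.0211,0],[-0.025,0,0.0211,0],[-0.025,0,0.0211,0],[-0.025,0,0.0211,0],[-0.025,0,0.0211,0],[-0.025,0,0.0211,0],[-0.025,0,0.0211,0],[-0.025,0,0.0211,0]]';  python3 -m pendant '[[0,0,0,-3.6],[0,0,0,-3.7],[0,0,0,0],[0,0,0,0]]'
cat > c.py <<'E'
from w import *
f=bot.grab_frame("top"); g=bot.grab_frame("scene"); W=cloud(f); hsv=cv2.cvtColor(f["pixels"],cv2.COLOR_RGB2HSV)
blue=(hsv[...,0]>105)&(hsv[...,0]<130)&(hsv[...,1]>150)
m=blue&(abs(W[...,0]-.57)<.1)&(abs(W[...,1]+.0225)<.1); print("hopper blue px",m.sum())
m2=blue&(abs(W[...,0]-.468)<.15)&(abs(W[...,1]+.343)<.12)&(W[...,2]>.02); print("tray blue px",m2.sum())
a=f["pixels"][140:320,220:480]; b=g["pixels"][150:330,90:350]
cv2.imwrite("pics/c1.png",cv2.resize(np.hstack([a,b])[...,::-1],None,fx=1.5,fy=1.5,interpolation=cv2.INTER_CUBIC))
E
python3 c.py
```

```text
time_s: 15.65
tool_pos: [0.667, -0.0055, 0.2814]
tool_rot: [0.457, 0.542, -0.54, -0.455]
force: [1.3, 0.1, -1.7]
width: 0.0141
time_s: 16.65
tool_pos: [0.4658, -0.3449, 0.278]
tool_rot: [0.456, 0.541, -0.541, -0.456]
force: [0.7, -0.9, -2.2]
width: 0.0139
time_s: 16.98
tool_pos: [0.4668, -0.3439, 0.2781]
tool_rot: [0.421, 0.568, -0.568, -0.421]
force: [0.5, -0.4, -3.1]
width: 0.0139
t 16.9833 [ 0.4668 -0.3439  0.2781] yawx 106.90820534709918 w 0.013859399047824336 F [ 0.5057 -0.3848 -3.1447]
hopper blue px 937
tray blue px 1
```

View pics/c1.png

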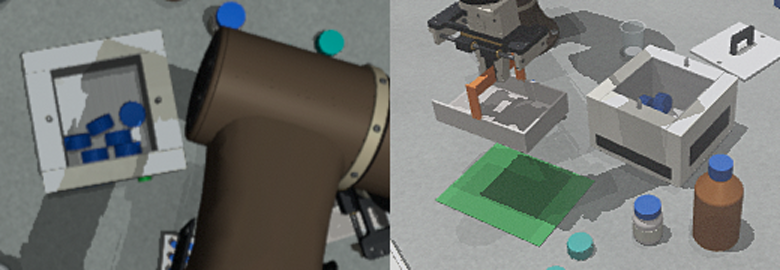

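The top view shows six blue caps in the hopper at (133,113), (100,125), (76,142), (118,138), (95,155) and (128,150). The tray is empty and level over the mat. Setting it down.

```bash
python3 -m pendant '[[0,0.02,0,0],[0,0.035,0,0],[0,0.035,0,0],[0,0.035,0,0],[0,0.03,0,0],[0,0.015,0,0],[0,0.006,0,0],[0,0,0,0]]'; python3 -m pendant '[[0,0.004,0,0],[0,0.003,0,0],[0,0.003,0,0],[0,0,0,0],[0,0,0,0]]'; python3 w.py
```

```text
time_s: 17.75
tool_pos: [0.4667, -0.3434, 0.1011]
tool_rot: [-0.42, -0.568, 0.569, 0.421]
force: [-0.4, 0.1, -1.8]
width: 0.0136
time_s: 18.17
tool_pos: [0.4673, -0.344, 0.0931]
tool_rot: [0.421, 0.569, -0.568, -0.42]
force: [-0.7, -0.2, -2.3]
width: 0.0137
t 18.1667 [ 0.4673 -0.344   0.0931] yawx 107.03453475846908 w 0.013676824995306746 F [-0.6581 -0.1559 -2.3282]
```

```bash
python3 -m pendant '[[0,0.002,0,0],[0,0.002,0,0],[0,0,0,0],[0,0,0,0]]';python3 -m pendant '[[0,0.002,0,0],[0,0.001,0,0],[0,0,0,0],[0,0,0,0]]'; python3 -m pendant '[[0,0.002,0,0],[0,0,0,0],[0,0,0,0]]'
```

```text
time_s: 18.5
tool_pos: [0.4675, -0.3442, 0.0897]
tool_rot: [0.421, 0.569, -0.569, -0.42]
force: [-1.9, 2.5, 5.3]
width: 0.0138
time_s: 18.83
tool_pos: [0.4675, -0.3443, 0.0896]
tool_rot: [-0.421, -0.569, 0.569, 0.419]
force: [-8.7, 10.3, 30.6]
width: 0.0135
time_s: 19.08
tool_pos: [0.4678, -0.345, 0.0885]
tool_rot: [-0.421, -0.569, 0.569, 0.419]
force: [-11.5, 8.5, 35.5]
width: 0.0135
```

Contact at TCP z 0.0897. I pressed a little far (the tray on its mat), so I'll back off, release and rise.

```bash
python3 -m pendant '[[0,-0.003,0,0],[0,-0.0015,0,0],[0,0,0,0]]'; python3 -m pendant '[[0,0,0,0],[0,0,0,0],[0,0,0,0],[0,0,0,0],[0,0,0,0],[0,0,0,0]]' 0.6; python3 -m pendant '[[0,-0.02,0,0],[0,-0.04,0,0],[0,-0.04,0,0],[0,-0.03,0,0],[0,0,0,0]]' 1; python3 m.py | grep -E "bar|mat|handle|lip"
```

```text
time_s: 19.33
tool_pos: [0.4674, -0.344, 0.0886]
tool_rot: [0.421, 0.569, -0.568, -0.42]
force: [-1.9, 5.3, 11.0]
width: 0.0137
time_s: 19.83
tool_pos: [0.4671, -0.344, 0.0878]
tool_rot: [-0.42, -0.568, 0.569, 0.421]
force: [-0.5, 1.1, -0.5]
width: 0.0479
time_s: 20.25
tool_pos: [0.4701, -0.3458, 0.2256]
tool_rot: [0.424, 0.569, -0.568, -0.416]
force: [1.3, -0.9, 1.2]
width: 0.0815
bar 0 c [0. 0.] size (0.0, 0.0) ang 0.0 zmed nan mean [nan nan nan]
mat 153 c [ 0.3876 -0.4233] size (39.59722900390625, 100.64818572998047) ang 52.98688888549805 zmed 0.00220819518394442 mean [ 0.374  -0.4124  0.0024]
handle 184 c [0.4844 0.3633] size (80.27647399902344, 13.052109718322754) ang 89.71924591064453 zmed 0.060578273816008416 mean [0.4849 0.3581 0.0594]
tray_lip [422.  290.7] 0.77 [ 0.3724 -0.3757  0.015 ]
tray_lip [285.2 224.3] 0.5 [ 0.5505 -0.0144  0.015 ]
tray_lip [324.4 206. ] 0.31 [ 0.5995 -0.1206  0.015 ]
cover_handle [139.5 248. ] 0.65 [0.4883 0.3658 0.05  ]
bar 270 c [ 0.4694 -0.3432] size (20.069866180419922, 133.23236083984375) ang 17.025972366333008 zmed 0.11102165577129111 mean [ 0.4732 -0.3513  0.1067]
mat 952 c [ 0.4698 -0.3474] size (252.35986328125, 187.5065155029297) ang 16.28346061706543 zmed 0.003000086147994833 mean [ 0.4919 -0.4064  0.003 ]
handle 131 c [0.4871 0.3633] size (90.93245697021484, 18.731670379638672) ang 89.0150146484375 zmed 0.05286904888478078 mean [0.4895 0.358  0.0517]
tray_handle [170.7 251.4] 0.69 [ 0.4701 -0.3409  0.101 ]
tray_handle [361.7 214.2] 0.46 [0.769  0.1843 0.101 ]
tray_lip [146.3 259.6] 0.95 [ 0.3607 -0.3661  0.015 ]
cover_handle [326.7 176.3] 0.87 [0.5049 0.352  0.05  ]
  return _methods._mean(a, axis=axis, dtype=dtype,
  ret = ret.dtype.type(ret / rcount)
m.py:5: RuntimeWarning: Mean of empty slice.
  print(lab,len(P),"c",np.array(c)/1000,"size",sz,"ang",a,"zmed",np.median(P[:,2]),"mean",P.mean(0))
  ret = um.true_divide(
```

The tray stands on its mat where it started: bar at (0.469,-0.343), z 0.111. On to the cover.

```bash
python3 -m pendant '[[0,0,0,6.5],[0,0,0,6.5],[0,0,0,6.5],[0.03,0,0.0,0],[0.04,0,0.0,0],[0.04,0,0.0,0],[0.04,0,0.0,0],[0.04,0,0.0,0],[0.04,0,0.0,0],[0.04,0,0.0,0],[0.04,0,0.0,0],[0.04,0,0.0,0]]' 1; python3 -m pendant '[[0.04,0,0.0,0],[0.04,0,0.0,0],[0.04,0,0.0,0],[0.04,0,0.0,0],[0.04,0,0.0,0],[0.04,0,0.0,0],[0.04,0,0.0,0],[0.04,0,0.0,0],[0.03,0,0.0,0],[0,0,0,0],[0,0,0,0]]'
cat > d.py <<'E'
from w import *
f=bot.grab_frame("wrist"); save(f,"d1.png"); W=cloud(f); d=f["z_map"]>0; px=f["pixels"].astype(int)
def rect(m,n):
    P=W[m]; (c,sz,a)=cv2.minAreaRect((P[:,:2]*1000).astype(np.float32)); print(n,len(P),c,sz,a,np.median(P[:,2]))
near=d&(np.hypot(W[...,0]-.485,W[...,1]-.363)<.17)
rect(near&(W[...,2]>.05)&(W[...,2]<.075),"handle"); rect(near&(W[...,2]>.005)&(W[...,2]<.014)&(px.min(-1)>100),"plate")
for n,z in (("cover_handle",.05),):
    for r in bot.place_of(f,n)[:2]: print(r["at"],r["confidence"],world(f,r["at"],z=z))
g=cv2.cvtColor(f["pixels"],cv2.COLOR_RGB2GRAY)
for s0 in (1,-1):
    X=np.array([.485+.003*s0,.363+.088*s0,.008]); q=f["R"]@X+f["t"]; u=(f["mtx"]@q)[:2]/q[2]; print("pred hole px",u)
E
python3 d.py
```

```text
time_s: 21.95
tool_pos: [0.4818, 0.0076, 0.2185]
tool_rot: [0.511, 0.489, -0.489, -0.51]
force: [1.3, -0.4, 0.7]
width: 0.0877
time_s: 22.87
tool_pos: [0.4968, 0.357, 0.2171]
tool_rot: [0.51, 0.489, -0.49, -0.51]
force: [0.6, -0.1, 0.1]
width: 0.0875
t 22.8667 [0.4968 0.357  0.2171] yawx 87.66147295275448 w 0.08752640321156747 F [ 0.5538 -0.0708  0.1054]
handle 1267 (485.35986328125, 361.41937255859375) (78.78240966796875, 13.387645721435547) 88.16035461425781 0.06135319400578337
plate 28298 (485.132080078125, 355.60626220703125) (187.35684204101562, 184.64736938476562) 88.00349426269531 0.00744997196083858
[292.1, 206.1] 0.83 [0.486  0.3642 0.05  ]
pred hole px [291.5974 272.5183]
pred hole px [291.7462 110.4363]
```

View pics/d1.png

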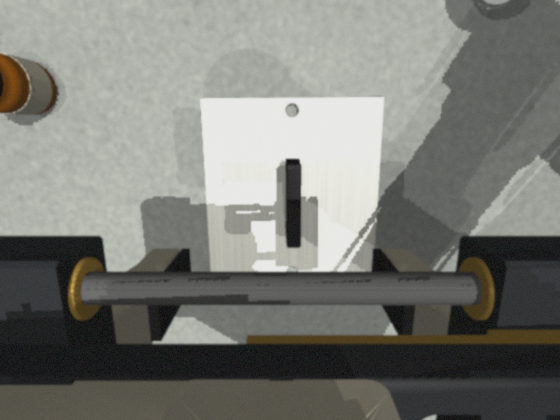

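The wrist view shows the cover handle at (293,203) and the near hole at (292,110), where predicted (291.7,110.4). Cover yaw is about -1.9° and its centre about (0.4855,0.363). Descending and gripping.

```bash
python3 -m pendant '[[0.0055,0,0.0115,-0.4],[0,0.035,0,0],[0,0.04,0,0],[0,0.04,0,0],[0,0.035,0,0],[0,0.02,0,0],[0,0.014,0,0],[0,0,0,0]]'; python3 w.py;  python3 -m pendant '[[0,0,0,0],[0,0,0,0],[0,0,0,0],[0,0,0,0],[0,0,0,0],[0,0,0,0],[0,0,0,0],[0,0,0,0],[0,0,0,0],[0,0,0,0],[0,0,0,0],[0,0,0,0]]' -1; python3 -m pendant '[[0,0,0,0],[0,0,0,0],[0,-0.01,0,0],[0,-0.02,0,0],[0,-0.03,0,0],[0,-0.035,0,0],[0,-0.035,0,0],[0,-0.035,0,0],[0,-0.025,0,0],[0,-0.01,0,0],[0,0,0,0]]'; python3 w.py
```

```text
time_s: 23.63
tool_pos: [0.4844, 0.3588, 0.0312]
tool_rot: [0.509, 0.489, -0.492, -0.509]
force: [-0.3, -0.0, 0.6]
width: 0.0875
t 23.6333 [0.4844 0.3588 0.0312] yawx 87.84797701505474 w 0.0875025440346548 F [-0.3192 -0.0493  0.5912]
time_s: 24.63
tool_pos: [0.4859, 0.3614, 0.034]
tool_rot: [-0.509, -0.491, 0.491, 0.509]
force: [-0.1, -0.4, -1.2]
width: 0.0138
time_s: 25.55
tool_pos: [0.4865, 0.362, 0.2368]
tool_rot: [-0.509, -0.492, 0.489, 0.509]
force: [-0.7, -0.2, -4.7]
width: 0.0138
t 25.55 [0.4865 0.362  0.2368] yawx 87.9379477416466 w 0.013842211162401944 F [-0.7485 -0.1757 -4.6599]
```

```bash
python3 -m pendant '[[0,0,0,-5.9],[0,0,0,-5.9],[-0.015,0,-0.0009,0],[-0.03,0,-0.0016,0],[-0.035,0,-0.002,0],[-0.04,0,-0.0022,0],[-0.04,0,-0.0022,0],[-0.04,0,-0.0022,0],[-0.04,0,-0.0022,0],[-0.035,0,-0.002,0],[-0.03,0,-0.0014,0],[-0.018,0,-0.0008,0]]'; python3 -m pendant '[[0,0,0,0],[0,0,0,0],[0,0,0,0]]'
cat > e.py <<'E'
from w import *
f=bot.grab_frame("wrist"); save(f,"e1.png"); W=cloud(f); d=f["z_map"]>0; px=f["pixels"].astype(int)
def rect(m,n):
    P=W[m]; (c,sz,a)=cv2.minAreaRect((P[:,:2]*1000).astype(np.float32)); print(n,len(P),c,sz,a,np.median(P[:,2]))
rect(d&(abs(W[...,2]-.14)<.006)&(np.hypot(W[...,0]-.57,W[...,1]+.02)<.18),"deck")
pl=d&(abs(W[...,2]-(p[2]-.034+.008))<.006)&(np.hypot(W[...,0]-p[0],W[...,1]-p[1])<.16); rect(pl,"plate")
rect(d&(abs(W[...,2]-(p[2]+.026))<.006)&(np.hypot(W[...,0]-p[0],W[...,1]-p[1])<.05),"handle")
pin=d&(W[...,2]>.146)&(W[...,2]<.166)&(np.hypot(W[...,0]-.586,W[...,1]+.109)<.03); P=W[pin]; print("pin pts",len(P),P.mean(0) if len(P) else "")
for r in bot.place_of(f,"pin_a")[:3]: print("pin",r["at"],r["confidence"],world(f,r["at"],z=.14))
zt=p[2]-.034+.008
for sgn in (1,-1):
    X=p+M[:,0]*(.0015+sgn*.088); X[2]=zt; q=f["R"]@X+f["t"]; print("pred hole",(f["mtx"]@q)[:2]/q[2])
E
python3 e.py
```

```text
time_s: 26.55
tool_pos: [0.5565, 0.0424, 0.2316]
tool_rot: [-0.456, -0.539, 0.541, 0.458]
force: [0.2, 1.3, -5.0]
width: 0.014
time_s: 26.8
tool_pos: [0.5569, 0.0456, 0.2324]
tool_rot: [-0.456, -0.54, 0.541, 0.457]
force: [0.5, -0.1, -4.7]
width: 0.0143
t 26.8 [0.5569 0.0456 0.2324] yawx 99.64339597997923 w 0.014295482342595466 F [ 0.4677 -0.0659 -4.6861]
deck 7170 (579.1375122070312, -81.00238037109375) (229.13983154296875, 35.63991928100586) 9.61471176147461 0.1392969921248533
plate 60927 (560.5086669921875, 22.95763397216797) (185.26651000976562, 152.87588500976562) 9.646467208862305 0.20610707626335573
handle 3757 (559.1557006835938, 35.41779327392578) (58.29508972167969, 30.255451202392578) 83.12530517578125 0.2597269579177074
pin pts 0 
pred hole [280.1598 386.3091]
pred hole [279.9838  86.2809]
```

View pics/e1.png

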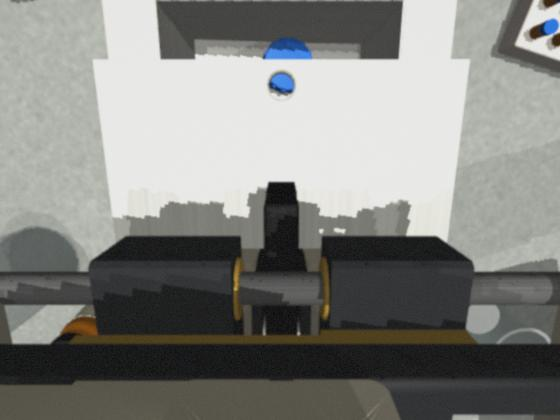

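The wrist view shows the plate's near edge at row 59 and its hole at (281,84). Deck and plate yaws agree (9.61° and 9.65°), and x is within 1 mm. I'll move to 20 mm short so that pin_b shows beyond the plate edge, then measure it.

```bash
python3 -m pendant '[[-0.015,0,-0.0008,0],[-0.02,0,0,0],[-0.013,0,0,0],[0,0,0,0],[0,0,0,0]]'
cat >> e.py <<'E'
C=np.array([.570,-.0225]); ex=np.array([.9857,.1685]); ey=np.array([-.1685,.9857]); b=p[:2]-C; print("tcp in washer",b@ex,b@ey)
X=np.array([*(C-.088*ey),.162]); q=f["R"]@X+f["t"]; u=(f["mtx"]@q)[:2]/q[2]; print("pred pin top px",u)
r0=max(0,int(u[1])-40); c0=int(u[0])-60
save(f,"e2.png",(c0,r0,c0+120,r0+110),5)
E
python3 e.py
```

```text
time_s: 27.32
tool_pos: [0.5666, -0.0012, 0.2338]
tool_rot: [-0.456, -0.54, 0.54, 0.456]
force: [0.8, -0.3, -4.9]
width: 0.0137
t 27.3167 [ 0.5666 -0.0012  0.2338] yawx 99.68621059315056 w 0.013714172622037984 F [ 0.849  -0.3298 -4.8965]
deck 15551 (585.3951416015625, -118.02407836914062) (229.08712768554688, 41.05646896362305) 9.769322395324707 0.13945667334586523
plate 60916 (570.2339477539062, -23.762039184570312) (185.34371948242188, 153.05548095703125) 9.649539947509766 0.20746910768166382
handle 3745 (568.8110961914062, -11.376012802124023) (58.35206985473633, 30.058996200561523) 83.43978881835938 0.2611397942751108
pin pts 176 [ 0.5842 -0.111   0.1581]
pin [279.9, 61.1] 0.72 [ 0.5852 -0.1089  0.14  ]
pred hole [280.2347 386.316 ]
pred hole [280.0901  86.2926]
tcp in washer 0.00026195270374066316 0.02155903950846333
pred pin top px [280.5068  54.1494]
```

View pics/e2.png

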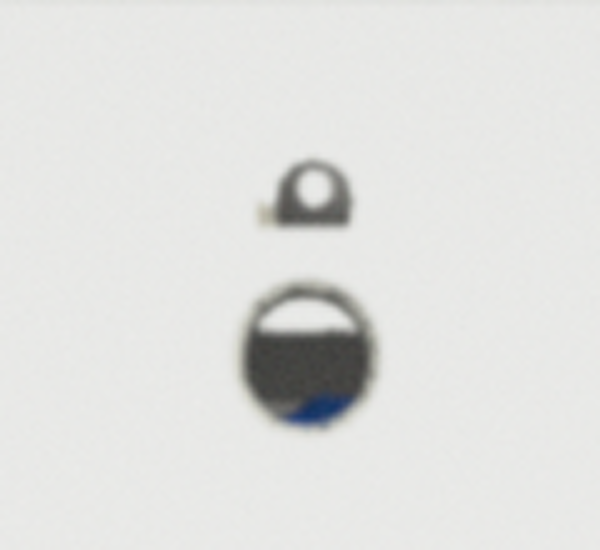

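The crop shows the pin top at image pixel (282.1,51.2) and the hole centre at (281.1,84.8). Computing the remaining shift.

```bash
cat > g.py <<'E'
from w import *
f=bot.grab_frame("wrist")
pin=world(f,(282.1,51.2),z=.162); hole=world(f,(281.1,84.8),z=.2075)
print(pin,hole); sh=M.T@(np.r_[(pin-hole)[:2],0]); print("shift tool",sh)
ey=np.array([-.1685,.9857]); C=pin[:2]+.088*ey; print("C from pin",C,"hole->plate centre in tool", M.T@np.r_[hole[:2]-p[:2],0])
E
python3 g.py
```

```text
t 27.4167 [ 0.5666 -0.0007  0.2339] yawx 99.74118741450444 w 0.01427164988655114 F [-0.1901 -0.6067 -4.0192]
[ 0.5843 -0.1105  0.162 ] [ 0.5809 -0.0867  0.2075]
shift tool [-0.024  -0.      0.0007]
C from pin [ 0.5695 -0.0237] hole->plate centre in tool [-0.0872 -0.      0.0005]
```

```bash
python3 -m pendant '[[-0.012,0,0.0004,0],[-0.0115,0,0.0004,0],[0,0.012,0,0],[0,0.012,0,0],[0,0.008,0,0],[0,0,0,0],[0,0,0,0]]'; python3 -m pendant '[[0,0.003,0,0],[0,0.003,0,0],[0,0.003,0,0],[0,0,0,0],[0,0,0,0]]'; python3 w.py
```

```text
time_s: 28.05
tool_pos: [0.5698, -0.0248, 0.2019]
tool_rot: [-0.456, -0.54, 0.541, 0.456]
force: [0.7, 0.5, -3.3]
width: 0.014
time_s: 28.47
tool_pos: [0.5698, -0.0245, 0.193]
tool_rot: [-0.456, -0.541, 0.541, 0.456]
force: [0.8, 0.8, -3.7]
width: 0.0139
t 28.4667 [ 0.5698 -0.0245  0.193 ] yawx 99.746061939159 w 0.013934195076052258 F [ 0.8114  0.7644 -3.7299]
```

```bash
python3 -m pendant '[[0,0.003,0,0],[0,0.002,0,0],[0,0,0,0],[0,0,0,0]]'; python3 -m pendant '[[0,0.002,0,0],[0,0.002,0,0],[0,0,0,0],[0,0,0,0]]'; python3 -m pendant '[[0,0.002,0,0],[0,0.002,0,0],[0,0,0,0],[0,0,0,0]]'
```

```text
time_s: 28.8
tool_pos: [0.5698, -0.0245, 0.1879]
tool_rot: [-0.456, -0.541, 0.541, 0.456]
force: [-1.1, -0.1, -3.9]
width: 0.0138
time_s: 29.13
tool_pos: [0.5698, -0.0245, 0.1839]
tool_rot: [-0.456, -0.541, 0.541, 0.456]
force: [0.4, -0.5, -4.4]
width: 0.014
time_s: 29.47
tool_pos: [0.5698, -0.0245, 0.1799]
tool_rot: [-0.456, -0.541, 0.541, 0.456]
force: [-0.2, 0.1, -4.2]
width: 0.0142
```

No side force, and the plate underside is at about 0.146, past the pin tapers. Final millimetres.

```bash
python3 -m pendant '[[0,0.002,0,0],[0,0.0015,0,0],[0,0,0,0],[0,0,0,0]]'; python3 -m pendant '[[0,0.001,0,0],[0,0,0,0],[0,0,0,0]]'; python3 -m pendant '[[0,0.001,0,0],[0,0,0,0],[0,0,0,0]]'
```

```text
time_s: 29.8
tool_pos: [0.5698, -0.0245, 0.1764]
tool_rot: [-0.456, -0.541, 0.541, 0.456]
force: [0.6, 0.4, -4.4]
width: 0.0141
time_s: 30.05
tool_pos: [0.5699, -0.0245, 0.1755]
tool_rot: [-0.456, -0.541, 0.541, 0.456]
force: [0.7, 0.1, -3.7]
width: 0.0137
time_s: 30.3
tool_pos: [0.5699, -0.0245, 0.1745]
tool_rot: [-0.456, -0.541, 0.541, 0.456]
force: [0.0, -0.0, -3.9]
width: 0.0138
```

```bash
python3 -m pendant '[[0,0.0008,0,0],[0,0,0,0],[0,0,0,0]]'; python3 -m pendant '[[0,0.0006,0,0],[0,0,0,0],[0,0,0,0]]'
```

```text
time_s: 30.55
tool_pos: [0.5701, -0.0245, 0.174]
tool_rot: [0.456, 0.541, -0.541, -0.456]
force: [0.1, -0.4, -2.2]
width: 0.0137
time_s: 30.8
tool_pos: [0.5701, -0.0245, 0.174]
tool_rot: [0.456, 0.541, -0.541, -0.455]
force: [-3.5, 1.3, 6.3]
width: 0.0139
```

The cover has settled on the deck with light contact. Releasing, rising, and backing off clear for the check.

```bash
python3 -m pendant '[[0,0,0,0],[0,0,0,0],[0,0,0,0],[0,0,0,0],[0,0,0,0],[0,0,0,0],[0,0,0,0]]' 0.6; python3 -m pendant '[[0,-0.02,0,0],[0,-0.03,0,0],[0,-0.03,0,0],[0,-0.02,0,0],[0.03,0,0.01,0],[0.04,0,0,0],[0.04,0,0,0],[0.04,0,0,0],[0.04,0,0,0],[0.04,0,0,0],[0.04,0,0,0],[0,0,0,0]]'
cat > z.py <<'E'
from w import *
C=np.array([.570,-.0225])
for cam in ("top","scene"):
    f=bot.grab_frame(cam); W=cloud(f); z=W[...,2]; d=f["z_map"]>0
    m=d&(np.hypot(*(W[...,:2]-C).transpose(2,0,1))<.13)&(abs(z-.148)<.004); P=W[m]
    A=np.c_[P[:,:2]-C,np.ones(len(P))]; k=np.linalg.lstsq(A,P[:,2],rcond=None)[0]
    print(cam,"plate z,slope deg",k[2],np.degrees(k[:2]),len(P),"rect",cv2.minAreaRect((P[:,:2]*1000).astype(np.float32)))
    ey=np.array([-.1685,.9857])
    for s0 in (1,-1):
        q=d&(np.hypot(*(W[...,:2]-(C+[-.001,0])-.088*s0*ey).transpose(2,0,1))<.012)&(z>.151); print("pin",s0,q.sum(),W[q].mean(0) if q.sum() else "", z[q].max() if q.sum() else "")
    hsv=cv2.cvtColor(f["pixels"],cv2.COLOR_RGB2HSV); o=d&(hsv[...,0]<20)&(hsv[...,1]>150)&(np.hypot(W[...,0]-.468,W[...,1]+.343)<.1)&(z>.085)
    print("bar",o.sum(),W[o].mean(0) if o.sum() else "")
    for n in ("jar_l_center","jar_r_center"):
        for r in bot.place_of(f,n)[:1]: print(n,r["confidence"],world(f,r["at"],z=.04))
    save(f,cam+"_end.png",s=1.4)
E
python3 z.py
```

```text
time_s: 31.38
tool_pos: [0.5699, -0.0245, 0.1731]
tool_rot: [-0.456, -0.541, 0.541, 0.456]
force: [-0.7, 0.2, -0.2]
width: 0.0551
time_s: 32.38
tool_pos: [0.5135, 0.2455, 0.2728]
tool_rot: [0.454, 0.542, -0.541, -0.455]
force: [1.0, -1.5, -0.3]
width: 0.07
t 32.3833 [0.5135 0.2455 0.2728] yawx 99.97234977360428 w 0.07000035017825686 F [ 0.9687 -1.5152 -0.3494]
top plate z,slope deg 0.14728727538948247 [-0.0078  0.021 ] 5768 rect ((566.3602294921875, -19.099746704101562), (224.2567901611328, 219.3272247314453), 14.599725723266602)
pin 1 14 [0.5533 0.0633 0.157 ] 0.16121474597199761
pin -1 13 [ 0.583  -0.1095  0.1572] 0.16317479887874967
bar 87 [ 0.4705 -0.3428  0.1067]
jar_l_center 0.94 [0.7413 0.2511 0.04  ]
jar_r_center 0.86 [ 0.7379 -0.253   0.04  ]
scene plate z,slope deg 0.14810532267672188 [0.0299 0.0792] 2050 rect ((577.3502197265625, -20.500686645507812), (210.1287078857422, 222.28529357910156), 12.912017822265625)
pin 1 13 [0.555  0.0621 0.1556] 0.16365297910163784
pin -1 10 [ 0.5866 -0.1103  0.1575] 0.16188634637093582
bar 34 [ 0.4693 -0.3547  0.1111]
jar_l_center 0.68 [0.731  0.2483 0.04  ]
jar_r_center 0.96 [ 0.739  -0.2401  0.04  ]
```

The numbers check out: plate flat at z ≈ 0.148 (slope under 0.1°), both pins protruding to about 0.162, tray in place, jars unmoved. Handing in.

```bash
python3 -m pendant '[[0,0,0,0],[0,0,0,0]]' && python3 -c "
from plant import bot
print(bot.sign_off())"
```

```text
time_s: 32.85
tool_pos: [0.5147, 0.239, 0.2733]
tool_rot: [0.456, 0.54, -0.54, -0.456]
force: [0.1, -0.6, -0.0]
width: 0.0704
the job is handed in; nothing more can be done
None
```

The job is done and handed in at about 33 s. All six caps are in the hopper, the empty tray is upright on its mat, and the cover lies flat on the deck with both pins through its holes.

**How the pour was done:** the moves only allow turning about the vertical, so I could not tilt the tool. Instead I tilted the tray within the grip, pressing it on the hopper's +x rim and then its lip on the -x wall, to about 57°. I levelled it again on the rim before carrying it back.

**Last checks:**
- **Caps:** six were counted in the hopper from above before the cover went on, and the tray was empty.
- **Tray:** the bar is at its starting place, at z 0.111.
- **Cover:** its top is at z 0.147–0.148 with a slope under 0.1°. Both pins stand up to about 0.162, with the gripper released and clear.
- **Jars:** they read within about 2 cm of the first readings, within the scatter between the cameras, and nothing went near them.

**What went less well:**
- The first lift of the tray came before the fingers had closed, so I reopened and gripped again.
- When setting the tray down I pressed it onto the mat with about 35 N for a moment before backing off. That is close to the 40 N limit, although that limit is for the arm or gripper body.
- The final picture could not be viewed because the 12-picture limit was reached, so the end state rests on the depth measurements.

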